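# Put the lids on the sauce pots before the food truck drives off

### The arm

A 6-joint arm with a two-finger parallel gripper is mounted at the origin on the work surface. World frame = base frame: x ahead of the robot, y to its left, z up, the work surface at z = 0. Lengths are in m, angles in rad, forces in N, time in s.
With the tool pointing down it reaches from about 0.25 to 0.725 m from the base axis. Payload 9.7 kg.
Tool frame: the origin (TCP) lies at the very end of the fingers, on their centre line; the grasp point (between the pads) lies arm.grip_point_offset behind it (arm.grip_point_offset is the distance from the TCP to the grasp point, in m); x points along the fingers, y is the direction in which the jaws open and shut, and the axes are right-handed (so a half turn about x gives the same grasp; the last joint's range is limited). The gripper opens to 85 mm and grips with 20 to 120 N. Pads are 22 mm wide; open, the fingers measure 114 mm over their backs; the gripper's body (76 mm by 85 mm) begins 54 mm behind the grasp point. The pads swing forward as they close: fully open they stand 13 mm farther back than shut.
Start: joints at [-1.176, 0.087, 0.176, 1.66, 0, 1.571], TCP at [0.212, -0.508, 0.2] pointing down, gripper open.
Joint ranges: [-3.13, 3.13], [-0.85, 1.81], [-1.15, 1.24], [-2.2, 2.28], [-1.44, 1.52], [-3.14, 3.14]. Speed limits (rad/s): [2.22, 2.22, 2.57, 3.14, 3.14, 3.14].

### API

Orientations are given as a rotation vector (axis times angle).
In Python, from bench import arm, vision gives the robot as it stands.
- The arm moves only by the tool jog_arm, never from a script. Its argument "deltas" is a list of rows, each a list of 5 numbers: the opening, from 0 (shut) to 1 (fully open), then the shift along the tool's x, y, z in cm, then the turn about the tool's x in rad. A call has 1 to 12 rows; each row shifts and turns the commanded pose from where the row before left it, along the tool's axes as they then stand; what a row does not reach is not made up. A row lasts 1/10 s, in which the tool goes at most 50 mm and 8.59 degrees, less where a joint would pass 70% of its speed; a pose out of reach is approached as far as the arm can. A call is refused whole if a number of a shift passes 5 or a number of a turn 0.15, either way. A call with a gripper value outside its range is refused whole. The fingers move at their own pace and stop on an object; the grip force is fixed at half the most. Time passes only in rows, so rows that do not move let the fingers close. It gives the time, the measured TCP pose, the force and the opening at its end, in the units of the state.
- arm.observe(): the state, without advancing time (a new reading comes with each control period).
- vision.camera(name): name is "side" or "top"; returns (picture, depth): 420x560x3 uint8, blue, green, red; 420x560 float32, m along the optical axis (not along the pixel's ray), 0 where there is no reading.
- vision.calibration(name): a dict with "mtx" (3x3 intrinsics, pixels), "R" (3x3) and "t" (3): a world point X has camera coordinates R X + t. Camera axes: x right, y down, z forward; pixel columns grow to the right and rows downward; lengths in m; the calibration is good to about 2 mm. A picture is of the moment at which its call begins. calibration takes no time and is no camera call.
- arm.sign_off(): hands the job in, once; it reports no verdict.
The state is a dict: "time": time; "joint_pos": joint angles; "joint_vel": joint speeds; "effort": joint torques, N m; "tool_pos": TCP position; "orientation": TCP orientation; "ft_force": force on the tool from outside, world axes, zero at the start; "moment": the same for the moment, N m; "finger_gap": opening from 0.0 (shut) to 1.0 (fully open).
Only numpy, scipy, OpenCV 4.12 (cv2) and the standard library are available. Lean on these libraries where they do the work, as an engineer would, in place of code of your own. Each camera call takes 0.05 s, during which the arm holds its last target.

### The job

We are about to drive off: pick the four knobbed steel lids out of the row on the counter and put each on the steel sauce pot of its own size, sitting flat on the rim all round. Set the lids down rather than dropping them, leave the pots standing where they are, and do not disturb the food tub or the seasoning shaker.

Things in the scene. Friction and masses are not known exactly. Their poses are not given: they have to be found in the camera images.
- lid_smallest_knob (a point): Grip point in the black knob of the smallest lid, on its axis, 40 mm above the lid's lowest face. Loose round steel lid 84 mm across, 52 mm high, 70 to 280 g: below a step 48 mm across, 8 mm deep, on which it lies; over it the plate, its underside 8 mm and top up to 14 mm above the lowest face; knob 28 mm across, gripped between 26 and 52 mm. z up; yaw means nothing.
- lid_second_knob (a point): Grip point in the black knob of the second smallest lid, on its axis, 40 mm above the lid's lowest face. Loose round steel lid 102 mm across, 52 mm high, 70 to 280 g: below a step 66 mm across, 8 mm deep, on which it lies; over it the plate, its underside 8 mm and top up to 14 mm above the lowest face; knob 28 mm across, gripped between 26 and 52 mm. z up; yaw means nothing.
- lid_third_knob (a point): Grip point in the black knob of the second largest lid, on its axis, 40 mm above the lid's lowest face. Loose round steel lid 120 mm across, 52 mm high, 70 to 280 g: below a step 84 mm across, 8 mm deep, on which it lies; over it the plate, its underside 8 mm and top up to 14 mm above the lowest face; knob 28 mm across, gripped between 26 and 52 mm. z up; yaw means nothing.
- lid_largest_knob (a point): Grip point in the black knob of the largest lid, on its axis, 40 mm above the lid's lowest face. Loose round steel lid 138 mm across, 52 mm high, 70 to 280 g: below a step 102 mm across, 8 mm deep, on which it lies; over it the plate, its underside 8 mm and top up to 14 mm above the lowest face; knob 28 mm across, gripped between 26 and 52 mm. z up; yaw means nothing.
- pot_smallest: The smallest of four open steel sauce pots, empty, upright, loose, 0.9 to 1.6 kg: 85 mm high, flat rim 84 mm across (as wide as its lid) round a mouth 64 mm across. Origin: centre of its underside; z up. With its lid on, the lid's plate lies flat on the rim, the step inside the mouth (8 mm play all round), and the lid's knob point is 117 mm above this origin.
- pot_second: The second smallest of four open steel sauce pots, empty, upright, loose, 0.9 to 1.6 kg: 95 mm high, flat rim 102 mm across (as wide as its lid) round a mouth 82 mm across. Origin: centre of its underside; z up. With its lid on, the lid's plate lies flat on the rim, the step inside the mouth (8 mm play all round), and the lid's knob point is 127 mm above this origin.
- pot_third: The second largest of four open steel sauce pots, empty, upright, loose, 0.9 to 1.6 kg: 105 mm high, flat rim 120 mm across (as wide as its lid) round a mouth 100 mm across. Origin: centre of its underside; z up. With its lid on, the lid's plate lies flat on the rim, the step inside the mouth (8 mm play all round), and the lid's knob point is 137 mm above this origin.
- pot_largest: The largest of four open steel sauce pots, empty, upright, loose, 0.9 to 1.6 kg: 115 mm high, flat rim 138 mm across (as wide as its lid) round a mouth 118 mm across. Origin: centre of its underside; z up. With its lid on, the lid's plate lies flat on the rim, the step inside the mouth (8 mm play all round), and the lid's knob point is 147 mm above this origin.
- tub_center (a point): Bystander: round white plastic food tub with a flat red lid and no knob, 112 mm across, 64 mm high, standing in the row of lids. Point at its centre, half-way up.
- shaker_center (a point): Bystander: white seasoning shaker with yellow cap and yellow band, 72 mm across, 151 mm high, standing at the left. Point at its centre, half-way up.
There are look-alikes about, which are no part of the job. Leave any blue or orange look-alike of the part that bears lid_smallest_knob alone.

How it is judged:
By the outcome, as a careful person would: the job done as asked, in the order asked, and still so for the second after the job is handed in, with the robot touching nothing.
It also fails if it takes over 88 s, if anything falls off the work surface, if the arm or the gripper's body presses on something with over 40 N, if the wrist force passes 120 N, or if a joint passes its speed limit or range.

## Working session

There is one attempt and no reset: what is moved stays moved. The work goes in short steps, Python scripts to look and compute and a tool call to move; the robot and the scene stay as the last step left them, time stands still between calls to the robot, and variables do not carry over. Pictures are saved under pics/ and viewed, and the job is handed in when it is done.

Besides the shell and the picture viewer there is one more tool, called after "Call:" by a JSON object that holds its "fn" and its "kwargs", one argument or row to a line. jog_arm: Moves the arm, as the interface text tells. Its arguments: {"type":"object","properties":{"deltas":{"type":"array","items":{"type":"array","items":{"type":"number"}}}},"required":["deltas"]}

```bash
mkdir -p pics; ls; cat > h.py <<'E'
import numpy as np, cv2
from bench import arm, vision
def grab(n):
    p,d=vision.camera(n); np.savez(f'{n}.npz',p=p,d=d); return p,d
def load(n):
    z=np.load(f'{n}.npz'); return z['p'],z['d']
def world(n,d):
    c=vision.calibration(n); K=np.array(c['mtx']);R=np.array(c['R']);t=np.array(c['t'])
    v,u=np.mgrid[:d.shape[0],:d.shape[1]]
    P=np.stack([(u-K[0,2])/K[0,0]*d,(v-K[1,2])/K[1,1]*d,d],-1)
    return (P-t)@R
E
python3 - <<'E'
from h import *
for n in('top','side'):
    p,d=grab(n); cv2.imwrite(f'pics/{n}0.png',p); print(vision.calibration(n))
print(arm.observe(), arm.grip_point_offset)
E
```

```text
pics
{'mtx': array([[463.02531242,   0.        , 275.50488853],
       [  0.        , 463.02531242, 204.66439781],
       [  0.        ,   0.        ,   1.        ]]), 'R': array([[ 0.02414895, -0.99965417, -0.01041036],
       [-0.98342088, -0.02188216, -0.18001263],
       [ 0.17972258,  0.01458488, -0.98360921]]), 't': array([0.02687717, 0.56299905, 1.60812841])}
{'mtx': array([[443.62593461,   0.        , 278.71580877],
       [  0.        , 443.62593461, 212.2898405 ],
       [  0.        ,   0.        ,   1.        ]]), 'R': array([[-0.98991936, -0.14093389,  0.01404608],
       [-0.1024893 ,  0.64435632, -0.75782641],
       [ 0.09775274, -0.75162661, -0.65230502]]), 't': array([0.53280569, 0.10423906, 1.54602709])}
{'time': 0.1, 'joint_pos': array([-1.17598769e+00,  8.73984190e-02,  1.75242997e-01,  1.65978402e+00,
        1.60032900e-06,  1.57077231e+00]), 'joint_vel': array([-0.001184  ,  0.00086284, -0.00088025,  0.00044661,  0.00196084,
        0.00085515]), 'effort': array([ 7.48447255e-04, -5.21562624e+01,  4.65651977e+01,  1.59188843e-02,
       -4.76190871e-05,  1.09718928e-05]), 'tool_pos': array([ 0.21146162, -0.50748152,  0.19987284]), 'orientation': array([ 2.00493881,  0.40222299, -2.00539402]), 'ft_force': array([ 0.90042273,  0.05843837, -0.70417568]), 'moment': array([-0.04456129,  0.01784701,  0.00545037]), 'finger_gap': 1.0026502867912719} 0.0187
```

View pics/top0.png

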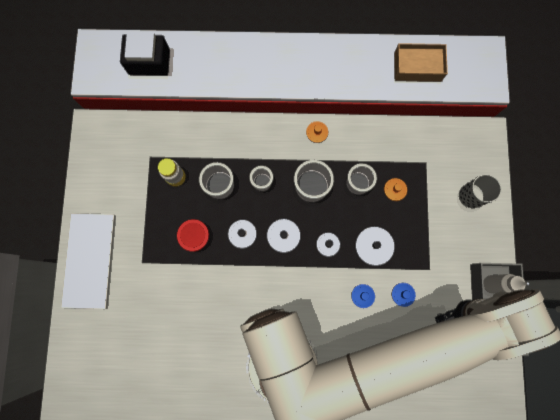

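View pics/side0.png

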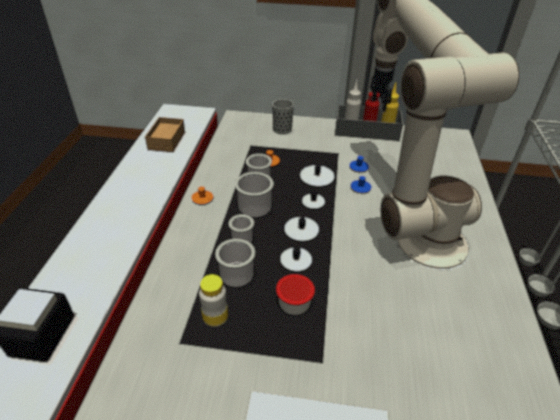

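Top view: pots are at about (216,181), (261,178), (314,181) and (362,180). Steel lids are at (242,234), (284,235), (328,244) and (375,245), and the red tub (193,235) also stands in that row. The shaker is at (170,172). The orange lids (317,131), (396,189) and blue lids (363,296), (403,294) are the decoys. Next I'll measure sizes and positions.

```bash
cat >> h.py <<'E'
def fitc(xy):
    from scipy.optimize import least_squares
    x0=np.r_[xy.mean(0),.05]
    return least_squares(lambda q:np.hypot(*(xy-q[:2]).T)-q[2],x0,loss='soft_l1',f_scale=.002).x
LID={'second?':(242,234),'third?':(284,235),'smallest?':(328,244),'largest?':(375,245)}
POT={'third':(216,181),'smallest':(261,178),'largest':(314,181),'second':(362,180)}
E
python3 - <<'E'
from h import *
p,d=load('top'); W=world('top',d)
print('mat z',np.median(W[205:215,200:380,2]), 'wood',np.median(W[280:290,150:200,2]))
zm=np.median(W[205:215,200:380,2])
for n,(u,v) in {**LID,'tub':(193,235)}.items():
    s=W[v-25:v+26,u-24:u+25].reshape(-1,3); q=p[v-25:v+26,u-24:u+25].reshape(-1,3)
    s,q=s[(s[:,2]<.2)],q[s[:,2]<.2]
    if n=='tub': m=s[:,2]>.05
    else: m=(q.min(1)>110)
    h=cv2.convexHull(s[m][:,:2].astype(np.float32))[:,0]
    k=(s[:,2]>zm+.045)&(q.max(1)<110)
    (c,r)=cv2.minEnclosingCircle(s[m][:,:2].astype(np.float32))
    print(n,'plate',c,2*r,np.median(s[m][:,2]),'fit',fitc(h),'knob',s[k].mean(0) if k.any() else None,k.sum())
for n,(u,v) in POT.items():
    s=W[v-26:v+27,u-26:u+27].reshape(-1,3)
    ok=(s[:,2]>.06)&(s[:,2]<.16)
    zt=np.percentile(s[ok][:,2],90); m=abs(s[:,2]-zt)<.006
    a=s[m][:,:2]; (c,r)=cv2.minEnclosingCircle(a.astype(np.float32))
    h=cv2.convexHull(a.astype(np.float32))[:,0]
    print(n,'rim z',zt,c,2*r,'fit',fitc(h),'mid',fitc(a),m.sum())
c=cv2.resize(p[140:275,140:440],None,fx=2.6,fy=2.6,interpolation=cv2.INTER_CUBIC); cv2.imwrite('pics/crop.png',c)
E
```

```text
mat z 0.0018332887241108951 wood 0.0006201267181909837
second? plate (0.4616439938545227, 0.1607256978750229) 0.10438548028469086 0.01300855832073669 fit [0.46114992 0.16051443 0.05084997] knob [0.46071047 0.15960124 0.05309786] 37
third? plate (0.4589237570762634, 0.01033471804112196) 0.12323258072137833 0.012875175914155386 fit [0.4587216  0.0099049  0.05973722] knob [0.45683491 0.00989535 0.05319174] 41
smallest? plate (0.3771761655807495, -0.15219515562057495) 0.18655231595039368 0.011375063053598988 fit [ 0.37588611 -0.15371672  0.09137008] knob [ 0.42875373 -0.15141578  0.05315521] 39
largest? plate (0.396309494972229, -0.32212236523628235) 0.20413364470005035 0.012274529761227759 fit [ 0.40007336 -0.32382465  0.09415313] knob [ 0.42724658 -0.31907473  0.05296255] 41
tub plate (0.44636818766593933, 0.3304442763328552) 0.11395248025655746 0.06522085056781719 fit [0.44644581 0.32974842 0.05541234] knob [0.46513047 0.29332416 0.06070253] 6
third rim z 0.10892568884400942 (0.6411101818084717, 0.25141483545303345) 0.12008821964263916 fit [0.64057948 0.25109541 0.058823  ] mid [0.64067788 0.2511222  0.05479477] 225
smallest rim z 0.08989084093714751 (0.6555150151252747, 0.09348490089178085) 0.08343808352947235 fit [0.65553737 0.09357044 0.0406008 ] mid [0.65544884 0.09329505 0.03702573] 124
largest rim z 0.11945132520971101 (0.6457021832466125, -0.08990326523780823) 0.13759224116802216 fit [ 0.64581673 -0.09032506  0.06773941] mid [ 0.6456931  -0.0902469   0.06369814] 245
second rim z 0.09966506311178214 (0.6580151319503784, -0.26191574335098267) 0.10287207365036011 fit [ 0.65882349 -0.26172304  0.04970207] mid [ 0.65914146 -0.26112474  0.04575909] 170
```

View pics/crop.png

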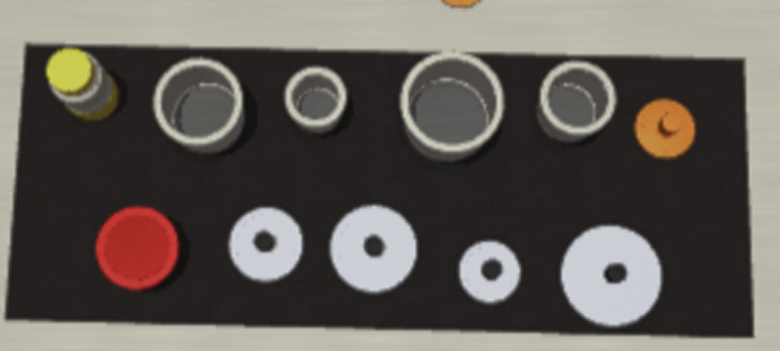

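Lid sizes so far: (242,234) is 102 mm, so the second, and (284,235) is 120 mm, so the third. The other two masks picked up wood, so I'll refit them and cross-check with the side camera.

```bash
python3 - <<'E'
from h import *
p,d=load('top'); W=world('top',d)
m=((p.min(2)>100)&(W[...,2]<.03)).astype(np.uint8)
n,l=cv2.connectedComponents(m)
for k,(u,v) in LID.items():
    i=l[v-12,u]; s=W[l==i]
    h=cv2.convexHull(s[:,:2].astype(np.float32))[:,0]
    print(k,len(s),fitc(h), cv2.minEnclosingCircle(s[:,:2].astype(np.float32)))
p,d=load('side'); W=world('side',d)
z=W[...,2]
print('side mat',np.median(z[300:340,250:270]))
lids={'second':(.461,.160),'third':(.4585,.010),'smallest':(.4287,-.1515),'largest':(.4273,-.319)}
for k,c in lids.items():
    m=(np.hypot(W[...,0]-c[0],W[...,1]-c[1])<.03)&(z>.044)&(z<.06)
    t=(np.hypot(W[...,0]-c[0],W[...,1]-c[1])<.09)&(z>.006)&(z<.02)&(p.min(2)>100)
    a=W[t]; h=cv2.convexHull(a[:,:2].astype(np.float32))[:,0]
    print(k,'top knob',c,'side knob',W[m].mean(0),m.sum(),'plate',fitc(h))
pots={'third':(.6406,.2511,.109),'smallest':(.6555,.0934,.09),'largest':(.6458,-.0903,.119),'second':(.659,-.2615,.0997)}
for k,c in pots.items():
    m=(np.hypot(W[...,0]-c[0],W[...,1]-c[1])<.08)&(abs(z-c[2]+.002)<.006)
    a=W[m]; h=cv2.convexHull(a[:,:2].astype(np.float32))[:,0]
    print(k,c,'side',fitc(h),np.median(a[:,2]),m.sum())
E
```

```text
second? 579 [0.46087295 0.16073615 0.05120421] ((0.46114277839660645, 0.16117237508296967), 0.0525544174015522)
third? 824 [0.45846199 0.01006625 0.06035093] ((0.45837974548339844, 0.010618227533996105), 0.06206774339079857)
smallest? 122358 [0.90835964 0.22866416 1.73963135] ((0.9377411603927612, 0.04250989481806755), 1.9010858535766602)
largest? 1113 [ 0.42844794 -0.32233028  0.06994143] ((0.42975372076034546, -0.32223090529441833), 0.07151850312948227)
side mat -0.0004065819245045803
second top knob (0.461, 0.16) side knob [0.45971652 0.16383698 0.0499621 ] 50 plate [0.45956242 0.15882409 0.0517592 ]
third top knob (0.4585, 0.01) side knob [0.45692138 0.01313949 0.04939741] 43 plate [0.45699979 0.01129305 0.05979218]
smallest top knob (0.4287, -0.1515) side knob [ 0.42949    -0.14799578  0.04915338] 32 plate [ 0.42823175 -0.15045383  0.04133413]
largest top knob (0.4273, -0.319) side knob [ 0.42690806 -0.31743548  0.04898882] 26 plate [ 0.42741749 -0.31925089  0.06883583]
third (0.6406, 0.2511, 0.109) side [0.63933784 0.25185137 0.05968256] 0.10340615607730022 271
smallest (0.6555, 0.0934, 0.09) side [0.65397965 0.09558658 0.04123363] 0.08398272352229955 120
largest (0.6458, -0.0903, 0.119) side [ 0.64407081 -0.08941728  0.06890082] 0.11340661326321627 180
second (0.659, -0.2615, 0.0997) side [ 0.65920091 -0.25862771  0.04968686] 0.09341936316181494 84
```

```bash
cat >> h.py <<'E'
from scipy.spatial.transform import Rotation as Ro
LP={'smallest':(.4287,-.151),'second':(.4604,.160),'third':(.4577,.0107),'largest':(.4275,-.3195)}
PP={'smallest':(.6547,.0945),'second':(.659,-.260),'third':(.640,.2514),'largest':(.645,-.090)}
def togo(x,y,z=None):
    o=arm.observe(); R=Ro.from_rotvec(o['orientation']).as_matrix()
    g=np.array([x,y,o['tool_pos'][2] if z is None else z])-o['tool_pos']
    print('t',round(o['time'],2),'pos',o['tool_pos'].round(4),'gap',round(o['finger_gap'],3),'F',o['ft_force'].round(1),'q',o['joint_pos'].round(2))
    print('axes',R.T.round(2).tolist()); print('togo tool cm',(R.T@g*100).round(2),'tilt',np.degrees(np.arccos(-R[2,0])).round(2))
E
python3 - <<'E'
from h import *
togo(*LP['smallest'])
p,d=load('top');W=world('top',d);print(W[165:171,164:172].mean((0,1)))
E
```

```text
t 0.1 pos [ 0.2115 -0.5075  0.1999] gap 1.003 F [ 0.9  0.1 -0.7] q [-1.18  0.09  0.18  1.66  0.    1.57]
axes [[-0.0, 0.0, -1.0], [0.38, -0.92, -0.0], [-0.92, -0.38, -0.0]]
togo tool cm [ 3.000e-02 -2.455e+01 -3.376e+01] tilt 0.07
[0.66464941 0.41083261 0.1526429 ]
```

Call:
{"fn": "jog_arm", "kwargs": {
  "deltas": [
    [1, 0, 0, -3, 0],
    [1, 0, -1, -4, 0],
    [1, 0, -3, -4, 0],
    [1, 0, -3, -4, 0],
    [1, 0, 0, 0, -0.147],
    [1, 0, 0, 0, -0.147],
    [1, 0, 0, 0, -0.147],
    [1, 0, 0, 0, -0.147],
    [1, 0, 0, 0, -0.147],
    [1, 0, 0, 0, -0.147],
    [1, 0, 0, 0, -0.147],
    [1, 0, 0, 0, -0.147]
  ]
}}

```text
time: 1.3
tool_pos: [0.323, -0.3852, 0.2001]
orientation: [1.205, 1.213, -1.205]
ft_force: [0.2, -0.3, 0.1]
finger_gap: 1.0
```

```bash
python3 -c "
from h import *
togo(*LP['smallest'],.0205)"
```

```text
t 1.3 pos [ 0.323  -0.3852  0.2001] gap 1.0 F [ 0.2 -0.3  0.1] q [-0.87 -0.03  0.06  1.66  0.    0.69]
axes [[-0.0, 0.0, -1.0], [1.0, 0.01, -0.0], [0.01, -1.0, -0.0]]
togo tool cm [ 17.97  10.72 -23.35] tilt 0.04
```

Call:
{"fn": "jog_arm", "kwargs": {
  "deltas": [
    [0.8, 0, 1.7, -3.35, 0],
    [0.8, 0, 2, -4, 0],
    [0.8, 0, 2, -4, 0],
    [0.8, 0, 2, -4, 0],
    [0.8, 2, 2, -4, 0],
    [0.8, 4, 1, -4, 0],
    [0.8, 4, 0, 0, 0],
    [0.8, 4, 0, 0, 0],
    [0.8, 2, 0, 0, 0],
    [0.8, 1.5, 0, 0, 0],
    [0.8, 0.4, 0, 0, 0],
    [0.8, 0, 0, 0, 0]
  ]
}}

```text
time: 2.5
tool_pos: [0.4289, -0.1572, 0.0269]
orientation: [1.209, 1.209, -1.209]
ft_force: [-0.4, 0.0, 0.1]
finger_gap: 0.803
```

```bash
python3 -c "
from h import *
p,d=grab('side'); cv2.imwrite('pics/s1.png',cv2.resize(p[80:330,170:400],None,fx=2.4,fy=2.4))
togo(*LP['smallest'],.0205)"
```

```text
t 2.55 pos [ 0.4293 -0.1574  0.0276] gap 0.801 F [ 0.8  0.  -0.1] q [-0.35 -0.13 -0.37  1.33 -0.    1.22]
axes [[0.0, -0.0, -1.0], [1.0, -0.0, 0.0], [-0.0, -1.0, 0.0]]
togo tool cm [ 0.71 -0.06 -0.64] tilt 0.06
```

View pics/s1.png

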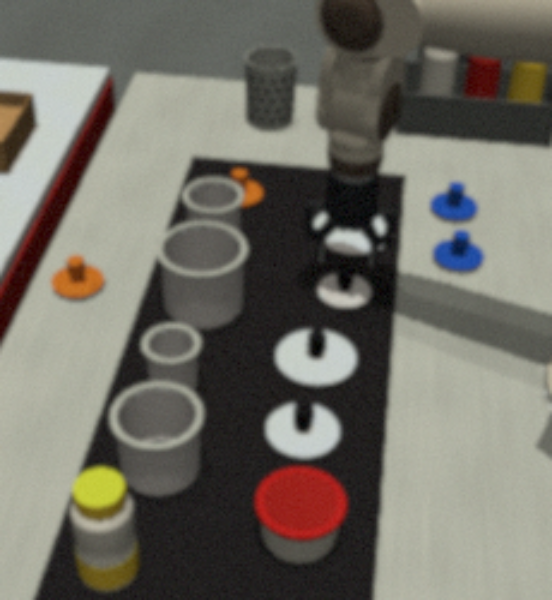

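The side crop shows the open gripper straddling the smallest lid's knob, at about (345,285) in the crop, with nothing disturbed. I'll centre it, go down and close.

Call:
{"fn": "jog_arm", "kwargs": {
  "deltas": [
    [0.8, 0, 0, -0.6, 0],
    [0.8, 0.4, 0, 0, 0],
    [0.8, 0.2, 0, 0, 0],
    [0.5, 0, 0, 0, 0],
    [0.1, 0, 0, 0, 0],
    [0.1, 0, 0, 0, 0],
    [0.1, 0, 0, 0, 0],
    [0.1, 0, 0, 0, 0],
    [0.1, 0, 0, 0, 0]
  ]
}}

```text
time: 3.45
tool_pos: [0.4279, -0.1516, 0.0233]
orientation: [1.208, 1.208, -1.211]
ft_force: [-15.4, 2.5, 28.3]
finger_gap: 0.103
```

```bash
python3 -c "
from h import *
togo(*LP['smallest'],.0205)"
```

```text
t 3.45 pos [ 0.4279 -0.1516  0.0233] gap 0.103 F [-15.4   2.5  28.3] q [-0.34 -0.14 -0.39  1.32 -0.    1.23]
axes [[-0.0, -0.0, -1.0], [1.0, -0.0, -0.0], [-0.0, -1.0, 0.0]]
togo tool cm [ 0.28  0.08 -0.06] tilt 0.09
```

```bash
python3 -c "
from h import *
p,d=grab('side'); cv2.imwrite('pics/s2.png',cv2.resize(p[140:230,270:370],None,fx=6,fy=6,interpolation=2))
p,d=grab('top'); cv2.imwrite('pics/t2.png',cv2.resize(p[190:310,270:420],None,fx=5,fy=5,interpolation=2))"
```

```text
(no output)
```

View pics/s2.png

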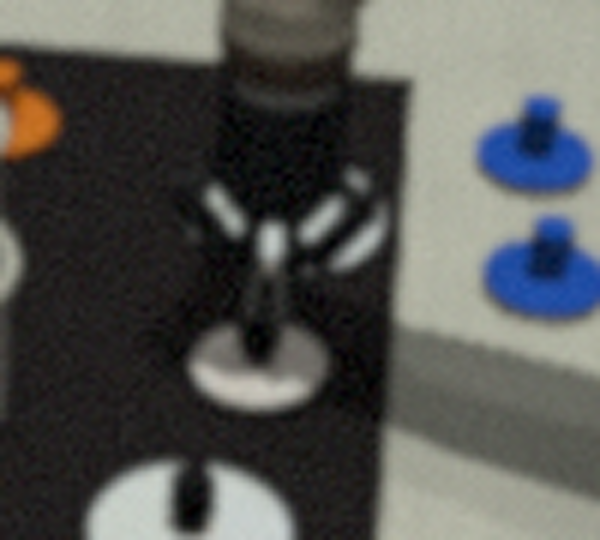

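View pics/t2.png

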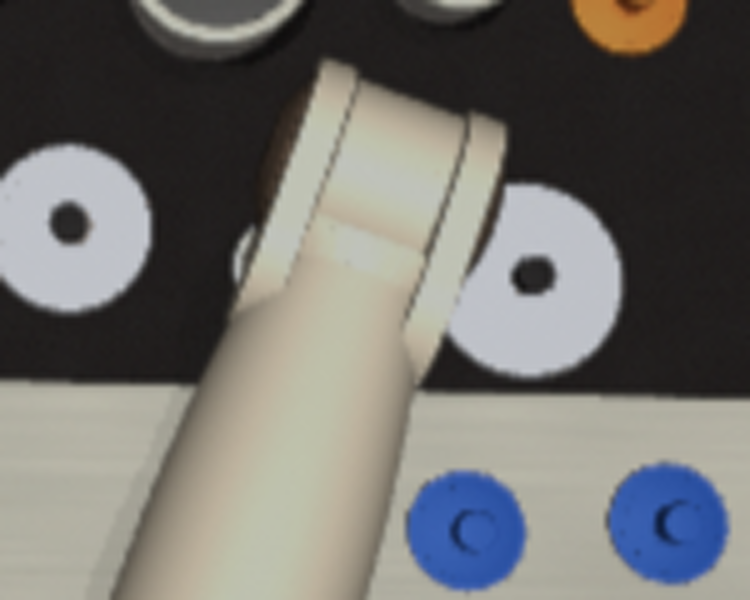

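```bash
python3 -c "
from h import *
print(arm.observe()['finger_gap'],arm.observe()['ft_force'],arm.observe()['tool_pos'],arm.observe()['time'])
p,d=grab('side'); W=world('side',d)
for v in range(170,212):
    print(v,' '.join('%4d,%4d,%4d'%tuple((W[v,u]*1000).round()) if W[v,u,2]<.3 else ' '*14 for u in range(304,324,2)))
cv2.imwrite('pics/s3.png',cv2.resize(np.clip(p[160:215,285:340]*2.5,0,255).astype(np.uint8),None,fx=10,fy=10,interpolation=0))
"
```

```text
0.0982685103793055 [-15.91590105   1.18277013  28.09121097] [ 0.42792498 -0.15155923  0.02335265] 3.55
170  469,-150, 149  461,-138, 158  454,-141, 157  447,-138, 160  440,-142, 158  433,-142, 159  425,-131, 167  418,-140, 162  411,-137, 165  404,-141, 162
171  469,-148, 146  461,-134, 157  454,-137, 155  447,-138, 155  439,-137, 157  432,-138, 157  425,-144, 154  418,-139, 158  411,-139, 159  404,-141, 158
172  469,-147, 142  461,-140, 148  454,-141, 148  446,-131, 156  439,-133, 155  432,-141, 150  425,-135, 155  418,-132, 158  411,-138, 155  404,-142, 153
173  468,-143, 141  471,-332,   7  453,-140, 145  446,-127, 154  439,-128, 155  432,-144, 144  425,-138, 149  417,-125, 159  410,-132, 155  403,-137, 152
174  468,-151, 130  471,-322,   8  453,-145, 136  446,-132, 147  438,-132, 147  432,-141, 142  424,-142, 142  417,-127, 153  410,-132, 151  403,-139, 146
175  468,-147, 129  470,-315,   8  453,-140, 135  445,-129, 144  438,-135, 141  431,-139, 139  424,-140, 139  417,-134, 144  409,-124, 152  403,-144, 138
176  467,-145, 125  461,-158, 117  461,-312,   6  445,-135, 136  438,-137
[... 4770 characters left out ...]
-109,  13  421,-113,  10  413,-115,  10  406,-127,   1  399,-129,   0  391,-135,  -3
208  458,-114,   0  451,-116,  -1  443,-118,  -1  436,-122,  -3  428,-116,   2  421,-121,  -1  413,-122,  -1  406,-122,   0  398,-122,   1  391,-126,  -1
209  457,-106,   2  450,-109,   0  443,-113,  -2  435,-113,  -1  428,-116,  -2  420,-117,  -2  413,-121,  -5  405,-119,  -2  398,-119,  -1  390,-119,   0
210  457,-101,   1  450,-107,  -3  442,-106,  -1  435,-107,  -1  427,-104,   3  420,-107,   1  412,-107,   3  405,-106,   4  397,-118,  -5  390,-116,  -2
211  456, -95,   2  449,-101,  -3  441, -97,   2  434,-103,  -2  427,-105,  -3  419,-100,   2  412, -99,   4  404,-102,   3  397,-108,  -2  389,-107,   1
```

View pics/s3.png

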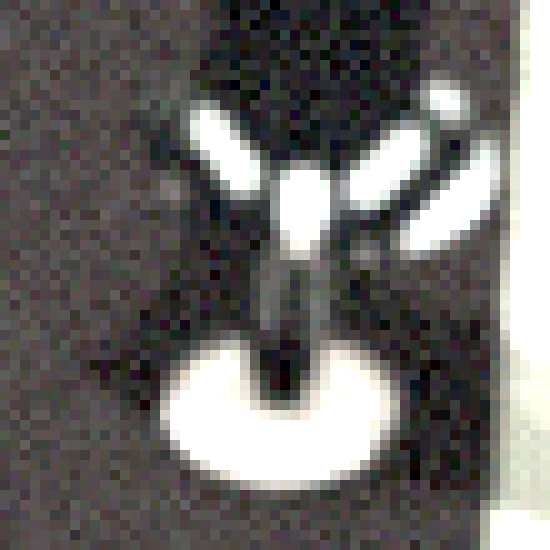

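The pads read 0.10 open with 28 N upward. Depth shows them ending on top of the knob at z≈0.053, although the reported TCP is at z = 0.023. I'll rise clear and measure the actual fingertip height before trusting that value.

Call:
{"fn": "jog_arm", "kwargs": {
  "deltas": [
    [0.1, -2, 0, 0, 0],
    [0.1, -4, 0, 0, 0],
    [0.1, -4, 0, 0, 0],
    [0.1, -2, 0, 0, 0],
    [0.1, 0, 0, 0, 0],
    [0.1, 0, 0, 0, 0],
    [0.1, 0, 0, 0, 0]
  ]
}}

```text
time: 4.3
tool_pos: [0.4283, -0.1509, 0.1394]
orientation: [1.209, 1.211, -1.21]
ft_force: [-0.3, -0.2, -0.3]
finger_gap: 0.099
```

```bash
python3 -c "
from h import *
togo(*LP['smallest'],.0205)
p,d=grab('side'); W=world('side',d)
s=W[120:200,290:340].reshape(-1,3)
m=(np.hypot(s[:,0]-.428,s[:,1]+.15)<.05)
for z in np.arange(.0,.26,.01):
    q=s[m&(abs(s[:,2]-z)<.005)]
    if len(q): print(z.round(2),len(q),q.min(0).round(3),q.max(0).round(3))
cv2.imwrite('pics/s4.png',cv2.resize(np.clip(p[130:215,275:350]*2.,0,255).astype(np.uint8),None,fx=7,fy=7,interpolation=0))
"
```

```text
t 4.3 pos [ 0.4283 -0.1509  0.1394] gap 0.099 F [-0.3 -0.2 -0.3] q [-0.34 -0.15 -0.18  1.55  0.    1.23]
axes [[-0.0, 0.0, -1.0], [1.0, -0.0, -0.0], [-0.0, -1.0, -0.0]]
togo tool cm [11.89  0.07  0.02] tilt 0.11
0.0 4 [ 0.465 -0.183 -0.001] [ 0.471 -0.168  0.003]
0.01 50 [ 0.39  -0.189  0.007] [ 0.467 -0.153  0.014]
0.02 6 [ 0.414 -0.169  0.015] [ 0.455 -0.143  0.024]
0.03 12 [ 0.417 -0.147  0.026] [ 0.44  -0.136  0.034]
0.04 17 [ 0.415 -0.157  0.036] [ 0.441 -0.132  0.044]
0.05 30 [ 0.418 -0.163  0.046] [ 0.442 -0.136  0.055]
0.06 1 [ 0.426 -0.141  0.055] [ 0.426 -0.141  0.055]
0.17 5 [ 0.419 -0.141  0.172] [ 0.437 -0.138  0.174]
0.18 19 [ 0.413 -0.149  0.176] [ 0.445 -0.136  0.185]
0.19 21 [ 0.411 -0.156  0.185] [ 0.446 -0.133  0.194]
0.2 19 [ 0.411 -0.156  0.196] [ 0.447 -0.137  0.205]
0.21 22 [ 0.394 -0.158  0.206] [ 0.461 -0.133  0.215]
0.22 55 [ 0.391 -0.163  0.216] [ 0.465 -0.131  0.225]
0.23 48 [ 0.385 -0.165  0.225] [ 0.472 -0.132  0.235]
0.24 50 [ 0.382 -0.16   0.235] [ 0.476 -0.128  0.245]
0.25 50 [ 0.38  -0.148  0.245] [ 0.477 -0.13   0.255]
```

View pics/s4.png

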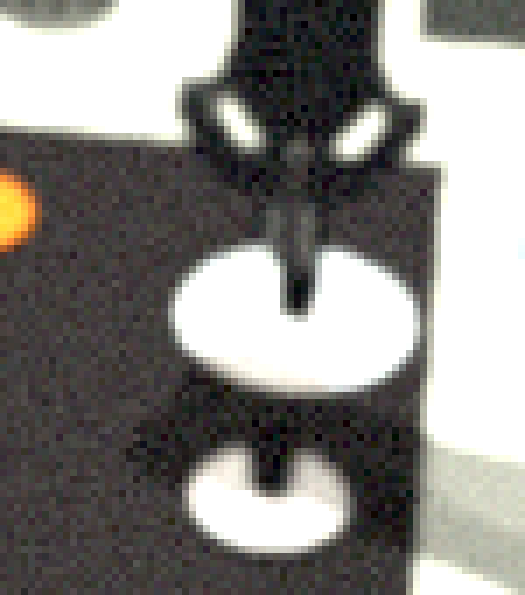

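The fingertips really end about 31 mm above the reported TCP: z≈0.172 against 0.139 here, and 0.053 against 0.023 on the knob. Laterally they agree. I'll aim the reported z about 30 mm lower, which puts the tip at about 0.021 for the grip.

Call:
{"fn": "jog_arm", "kwargs": {
  "deltas": [
    [0.7, 0, 0, 0, 0],
    [0.7, 3, 0, 0, 0],
    [0.7, 4, 0, 0, 0],
    [0.7, 3, 0, 0, 0],
    [0.7, 1.5, 0, 0, 0],
    [0.7, 1, 0, 0, 0],
    [0.7, 1, 0, 0, 0],
    [0.7, 0.8, 0, 0, 0],
    [0.7, 0.5, 0, 0, 0],
    [0.7, 0, 0, 0, 0],
    [0.7, 0, 0, 0, 0]
  ]
}}

```text
time: 5.45
tool_pos: [0.4291, -0.1512, -0.0069]
orientation: [1.209, 1.209, -1.209]
ft_force: [0.7, 0.6, -0.3]
finger_gap: 0.699
```

```bash
python3 -c "
from h import *
togo(*LP['smallest'],-.010)
p,d=grab('side'); W=world('side',d)
cv2.imwrite('pics/s5.png',cv2.resize(np.clip(p[130:215,275:350]*2.,0,255).astype(np.uint8),None,fx=7,fy=7,interpolation=0))
"
```

```text
t 5.45 pos [ 0.4291 -0.1512 -0.0069] gap 0.699 F [ 0.7  0.6 -0.3] q [-0.34 -0.12 -0.43  1.26  0.    1.23]
axes [[0.0, -0.0, -1.0], [1.0, 0.0, 0.0], [0.0, -1.0, 0.0]]
togo tool cm [ 0.31 -0.04 -0.02] tilt 0.04
```

View pics/s5.png

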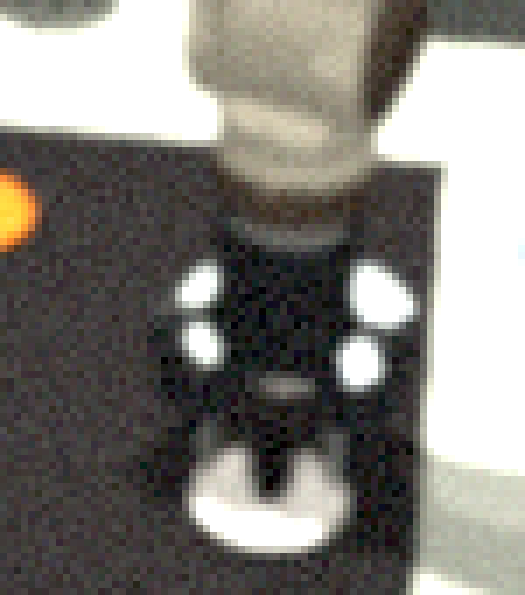

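The pads now straddle the knob with their tips just above the plate. Closing.

Call:
{"fn": "jog_arm", "kwargs": {
  "deltas": [
    [0.7, 0.2, 0, 0, 0],
    [0.4, 0, 0, 0, 0],
    [0.1, 0, 0, 0, 0],
    [0.1, 0, 0, 0, 0],
    [0.1, 0, 0, 0, 0],
    [0.1, 0, 0, 0, 0],
    [0.1, 0, 0, 0, 0]
  ]
}}

```text
time: 6.2
tool_pos: [0.4289, -0.1511, -0.0091]
orientation: [1.209, 1.209, -1.209]
ft_force: [-1.1, 1.2, 4.7]
finger_gap: 0.311
```

```bash
python3 -c "
from h import *
togo(*LP['smallest'],-.010)
"
```

```text
t 6.2 pos [ 0.4289 -0.1511 -0.0091] gap 0.311 F [-1.1  1.2  4.7] q [-0.34 -0.12 -0.43  1.26 -0.    1.23]
axes [[0.0, -0.0, -1.0], [1.0, -0.0, 0.0], [-0.0, -1.0, 0.0]]
togo tool cm [ 0.09 -0.02 -0.01] tilt 0.02
```

Call:
{"fn": "jog_arm", "kwargs": {
  "deltas": [
    [0.1, -1, 0, 0, 0],
    [0.1, -3, 0, 0, 0],
    [0.1, -4, 0, 0, 0],
    [0.1, -4, 0, 0, 0],
    [0.1, -3, 1, -1.1, 0],
    [0.1, -1, 2, -2.2, 0],
    [0.1, 0, 3, -3.3, 0],
    [0.1, 0, 3, -3.3, 0],
    [0.1, 0, 3, -3.3, 0],
    [0.1, 0, 3, -3.3, 0],
    [0.1, 0, 3, -3.3, 0],
    [0.1, 0, 2, -2.2, 0]
  ]
}}

```text
time: 7.4
tool_pos: [0.63, 0.0713, 0.1502]
orientation: [1.208, 1.21, -1.209]
ft_force: [-0.3, -1.3, -1.0]
finger_gap: 0.312
```

```bash
python3 -c "
from h import *
togo(*PP['smallest'],.068)
"
```

```text
t 7.4 pos [0.63   0.0713 0.1502] gap 0.312 F [-0.3 -1.3 -1. ] q [0.11 0.28 0.3  1.59 0.   1.68]
axes [[-0.0, 0.0, -1.0], [1.0, 0.0, -0.0], [0.0, -1.0, -0.0]]
togo tool cm [ 8.22  2.48 -2.31] tilt 0.04
```

Call:
{"fn": "jog_arm", "kwargs": {
  "deltas": [
    [0.1, 0, 1.5, -1.2, 0],
    [0.1, 1, 1, -0.8, 0],
    [0.1, 2, 0, 0, 0],
    [0.1, 2, 0, 0, 0],
    [0.1, 1, 0, 0, 0],
    [0.1, 0, 0, 0, 0],
    [0.1, 0, 0, 0, 0]
  ]
}}

```text
time: 8.1
tool_pos: [0.6538, 0.0886, 0.0913]
orientation: [1.21, 1.209, -1.209]
ft_force: [-0.1, -0.1, -0.9]
finger_gap: 0.308
```

```bash
cat >> h.py <<'E'
def look(tag,c,box,f):
    p,d=grab('side'); W=world('side',d); z=W[...,2]
    cv2.imwrite(f'pics/{tag}.png',cv2.resize(np.clip(p[box[0]:box[1],box[2]:box[3]]*1.5,0,255).astype(np.uint8),None,fx=f,fy=f,interpolation=2))
    return p,W
E
python3 -c "
from h import *
togo(*PP['smallest'],.068)
p,W=look('s6',0,(170,270,190,290),6)
"
```

```text
t 8.1 pos [0.6538 0.0886 0.0913] gap 0.308 F [-0.1 -0.1 -0.9] q [ 0.13  0.34  0.26  1.49 -0.    1.71]
axes [[0.0, 0.0, -1.0], [1.0, -0.0, 0.0], [-0.0, -1.0, -0.0]]
togo tool cm [ 2.33  0.09 -0.59] tilt 0.02
```

View pics/s6.png

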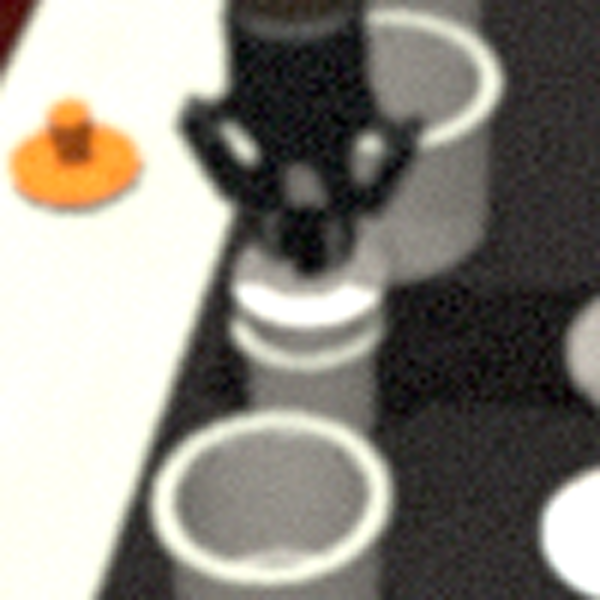

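The lid hangs level over the smallest pot with the rims aligned: lid centre (308,290), pot rim (308,335) in the crop. I'll shift 6 mm in y and go down gently.

Call:
{"fn": "jog_arm", "kwargs": {
  "deltas": [
    [0.1, 0, 0.1, -0.6, 0],
    [0.1, 0.8, 0, 0, 0],
    [0.1, 0.6, 0, 0, 0],
    [0.1, 0.3, 0, 0, 0],
    [0.1, 0.2, 0, 0, 0],
    [0.1, 0.1, 0, 0, 0],
    [0.1, 0.1, 0, 0, 0],
    [0.1, 0, 0, 0, 0]
  ]
}}

```text
time: 8.95
tool_pos: [0.6548, 0.0949, 0.0697]
orientation: [1.209, 1.209, -1.209]
ft_force: [-0.1, 0.9, -1.3]
finger_gap: 0.306
```

```bash
python3 -c "
from h import *
togo(*PP['smallest'],.068)
"
```

```text
t 8.95 pos [0.6548 0.0949 0.0697] gap 0.306 F [-0.1  0.9 -1.3] q [ 0.14  0.35  0.23  1.45 -0.    1.71]
axes [[0.0, -0.0, -1.0], [1.0, -0.0, 0.0], [-0.0, -1.0, 0.0]]
togo tool cm [ 0.17 -0.01  0.04] tilt 0.0
```

Call:
{"fn": "jog_arm", "kwargs": {
  "deltas": [
    [0.1, 0.1, 0, 0, 0],
    [0.1, 0.1, 0, 0, 0],
    [0.1, 0, 0, 0, 0]
  ]
}}

```text
time: 9.25
tool_pos: [0.655, 0.0949, 0.068]
orientation: [1.21, 1.209, -1.209]
ft_force: [0.1, -0.3, 0.9]
finger_gap: 0.31
```

```bash
python3 -c "
from h import *
togo(*PP['smallest'],.068)
"
```

```text
t 9.25 pos [0.655  0.0949 0.068 ] gap 0.31 F [ 0.1 -0.3  0.9] q [ 0.14  0.35  0.22  1.45 -0.    1.71]
axes [[0.0, 0.0, -1.0], [1.0, -0.0, 0.0], [-0.0, -1.0, -0.0]]
togo tool cm [ 0.   -0.03  0.04] tilt 0.04
```

Call:
{"fn": "jog_arm", "kwargs": {
  "deltas": [
    [0.1, 0.1, 0, 0, 0],
    [0.1, 0, 0, 0, 0]
  ]
}}

```text
time: 9.45
tool_pos: [0.6551, 0.095, 0.0679]
orientation: [1.21, 1.208, -1.208]
ft_force: [-2.6, -1.2, 6.9]
finger_gap: 0.309
```

Contact: the upward force rose to 7 N at z = 0.068. Releasing and lifting.

Call:
{"fn": "jog_arm", "kwargs": {
  "deltas": [
    [0.4, 0, 0, 0, 0],
    [0.6, 0, 0, 0, 0],
    [0.6, 0, 0, 0, 0],
    [0.6, -1, 0, 0, 0],
    [0.6, -3, 0, 0, 0],
    [0.6, -4, 0, 0, 0],
    [0.6, -3, 0, 0, 0],
    [0.6, -0.5, 0, -2, 0],
    [0.6, 0, -2, -2, 0],
    [0.6, 0, -4, 0, 0],
    [0.6, 0, -4, 0, 0],
    [0.6, 0, -2, 0, 0]
  ]
}}

```text
time: 10.65
tool_pos: [0.5321, 0.1356, 0.1818]
orientation: [1.208, 1.21, -1.209]
ft_force: [0.6, 0.9, 0.8]
finger_gap: 0.601
```

```bash
python3 -c "
from h import *
togo(*LP['second'],-.009)
p,W=look('s7',0,(170,270,190,290),6)
"
```

```text
t 10.65 pos [0.5321 0.1356 0.1818] gap 0.601 F [0.6 0.9 0.8] q [0.25 0.08 0.13 1.62 0.   1.82]
axes [[-0.0, 0.0, -1.0], [1.0, 0.0, -0.0], [0.0, -1.0, -0.0]]
togo tool cm [19.09 -7.16 -2.45] tilt 0.04
```

View pics/s7.png

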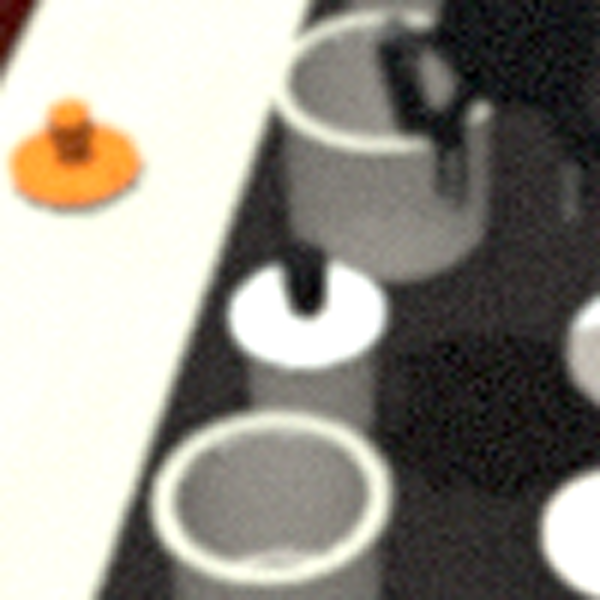

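The smallest lid sits flat on its pot, with lid centre at (308,312) in the crop. Next is the second lid.

Call:
{"fn": "jog_arm", "kwargs": {
  "deltas": [
    [0.7, 0, -3, -1, 0],
    [0.7, 2, -3, -1, 0],
    [0.7, 4, -1.2, -0.4, 0],
    [0.7, 4, 0, 0, 0],
    [0.7, 3, 0, 0, 0],
    [0.7, 2, 0, 0, 0],
    [0.7, 1, 0, 0, 0],
    [0.7, 0, 0, 0, 0]
  ]
}}

```text
time: 11.5
tool_pos: [0.4621, 0.1589, 0.0206]
orientation: [1.208, 1.21, -1.211]
ft_force: [-0.2, 0.1, 0.8]
finger_gap: 0.699
```

```bash
python3 -c "
from h import *
togo(*LP['second'],-.009)
"
```

```text
t 11.5 pos [0.4621 0.1589 0.0206] gap 0.699 F [-0.2  0.1  0.8] q [ 0.33 -0.05 -0.31  1.31  0.    1.9 ]
axes [[-0.0, -0.0, -1.0], [1.0, 0.0, -0.0], [0.0, -1.0, 0.0]]
togo tool cm [ 2.96 -0.16 -0.11] tilt 0.12
```

Call:
{"fn": "jog_arm", "kwargs": {
  "deltas": [
    [0.7, 1.5, -0.1, -0.1, 0],
    [0.7, 1, 0, 0, 0],
    [0.7, 0.4, 0, 0, 0],
    [0.5, 0, 0, 0, 0],
    [0.1, 0, 0, 0, 0],
    [0.1, 0, 0, 0, 0],
    [0.1, 0, 0, 0, 0],
    [0.1, 0, 0, 0, 0],
    [0.1, 0, 0, 0, 0]
  ]
}}

```text
time: 12.4
tool_pos: [0.4622, 0.1601, -0.0067]
orientation: [1.21, 1.209, -1.208]
ft_force: [-0.9, 0.1, 4.8]
finger_gap: 0.305
```

Call:
{"fn": "jog_arm", "kwargs": {
  "deltas": [
    [0.1, -1, 0, 0, 0],
    [0.1, -3, 0, 0, 0],
    [0.1, -4, 0, 0, 0],
    [0.1, -4, 0, 0, 0],
    [0.1, -4, 0, 2, 0],
    [0.1, -1, 0, 3, 0],
    [0.1, 0, 0, 4, 0],
    [0.1, 0, 1, 4, 0],
    [0.1, 0, 2, 4, 0],
    [0.1, 0, 2, 4, 0],
    [0.1, 0, 2, 4, 0],
    [0.1, 0, 2, 4, 0]
  ]
}}

```text
time: 13.6
tool_pos: [0.5521, -0.1319, 0.1629]
orientation: [1.209, 1.209, -1.209]
ft_force: [1.3, 1.2, -1.7]
finger_gap: 0.306
```

Call:
{"fn": "jog_arm", "kwargs": {
  "deltas": [
    [0.1, 0, 2, 4, 0],
    [0.1, 0, 3, 4, 0],
    [0.1, 0, 3, 2, 0],
    [0.1, 0, 1, 1, 0],
    [0.1, 0, 0, 0, 0]
  ]
}}

```text
time: 14.1
tool_pos: [0.6423, -0.2414, 0.161]
orientation: [1.21, 1.211, -1.211]
ft_force: [0.4, -0.8, -2.9]
finger_gap: 0.307
```

```bash
python3 -c "
from h import *
togo(*PP['second'],.080)
"
```

```text
t 14.1 pos [ 0.6423 -0.2414  0.161 ] gap 0.307 F [ 0.4 -0.8 -2.9] q [-0.36  0.42  0.51  1.65 -0.    1.21]
axes [[-0.0, 0.0, -1.0], [1.0, -0.0, -0.0], [-0.0, -1.0, -0.0]]
togo tool cm [8.09 1.69 1.86] tilt 0.13
```

Call:
{"fn": "jog_arm", "kwargs": {
  "deltas": [
    [0.1, 0, 1, 1, 0],
    [0.1, 1, 0.7, 0.8, 0],
    [0.1, 2, 0, 0, 0],
    [0.1, 2, 0, 0, 0],
    [0.1, 1, 0, 0, 0],
    [0.1, 0, 0, 0, 0]
  ]
}}

```text
time: 14.7
tool_pos: [0.6577, -0.2573, 0.1008]
orientation: [1.208, 1.212, -1.211]
ft_force: [-0.4, 0.3, -1.1]
finger_gap: 0.311
```

```bash
python3 -c "
from h import *
togo(*PP['second'],.080)
p,W=look('s8',0,(120,220,210,310),6)
"
```

```text
t 14.7 pos [ 0.6577 -0.2573  0.1008] gap 0.311 F [-0.4  0.3 -1.1] q [-0.37  0.46  0.44  1.55  0.    1.2 ]
axes [[-0.0, 0.0, -1.0], [1.0, 0.0, -0.0], [0.0, -1.0, -0.0]]
togo tool cm [2.08 0.14 0.27] tilt 0.18
```

View pics/s8.png

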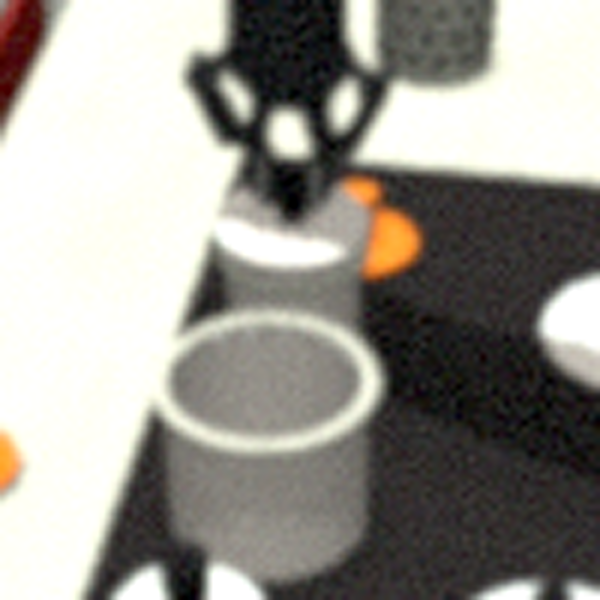

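The second lid is over its pot, with lid centre at (290,235) in the crop. Going down.

Call:
{"fn": "jog_arm", "kwargs": {
  "deltas": [
    [0.1, 0, 0.1, 0.25, 0],
    [0.1, 0.7, 0, 0, 0],
    [0.1, 0.5, 0, 0, 0],
    [0.1, 0.3, 0, 0, 0],
    [0.1, 0.2, 0, 0, 0],
    [0.1, 0.1, 0, 0, 0],
    [0.1, 0.1, 0, 0, 0],
    [0.1, 0, 0, 0, 0]
  ]
}}

```text
time: 15.55
tool_pos: [0.6598, -0.2606, 0.0837]
orientation: [1.209, 1.209, -1.209]
ft_force: [0.1, -0.7, -0.9]
finger_gap: 0.312
```

Call:
{"fn": "jog_arm", "kwargs": {
  "deltas": [
    [0.1, 0.1, 0, 0, 0],
    [0.1, 0.1, 0, 0, 0],
    [0.1, 0.1, 0, 0, 0],
    [0.1, 0, 0, 0, 0]
  ]
}}

```text
time: 15.95
tool_pos: [0.6597, -0.2606, 0.0805]
orientation: [1.209, 1.209, -1.209]
ft_force: [-0.4, -0.4, -1.7]
finger_gap: 0.31
```

Call:
{"fn": "jog_arm", "kwargs": {
  "deltas": [
    [0.1, 0.1, 0, 0, 0],
    [0.1, 0, 0, 0, 0]
  ]
}}

```text
time: 16.15
tool_pos: [0.6598, -0.2606, 0.0804]
orientation: [1.209, 1.209, -1.209]
ft_force: [-1.2, 1.0, 2.6]
finger_gap: 0.311
```

Call:
{"fn": "jog_arm", "kwargs": {
  "deltas": [
    [0.1, 0.05, 0, 0, 0],
    [0.4, 0, 0, 0, 0],
    [0.6, 0, 0, 0, 0],
    [0.6, 0, 0, 0, 0],
    [0.6, -1, 0, 0, 0],
    [0.6, -3, 0, 0, 0],
    [0.6, -4, 0, 0, 0],
    [0.6, -3, 0, 0, 0],
    [0.6, -1, -2, 0, 0],
    [0.6, 0, -3, -1, 0],
    [0.6, 0, -3, -2, 0],
    [0.6, 0, -3, -3, 0]
  ]
}}

```text
time: 17.35
tool_pos: [0.5486, -0.2008, 0.1995]
orientation: [1.21, 1.208, -1.21]
ft_force: [0.1, 0.3, 1.3]
finger_gap: 0.599
```

```bash
python3 -c "
from h import *
togo(*LP['third'],-.009)
p,W=look('s9',0,(120,220,210,310),6)
"
```

```text
t 17.35 pos [ 0.5486 -0.2008  0.1995] gap 0.599 F [0.1 0.3 1.3] q [-0.35  0.17  0.27  1.67 -0.    1.22]
axes [[0.0, -0.0, -1.0], [1.0, -0.0, 0.0], [-0.0, -1.0, 0.0]]
togo tool cm [ 20.84  -9.14 -21.15] tilt 0.04
```

View pics/s9.png

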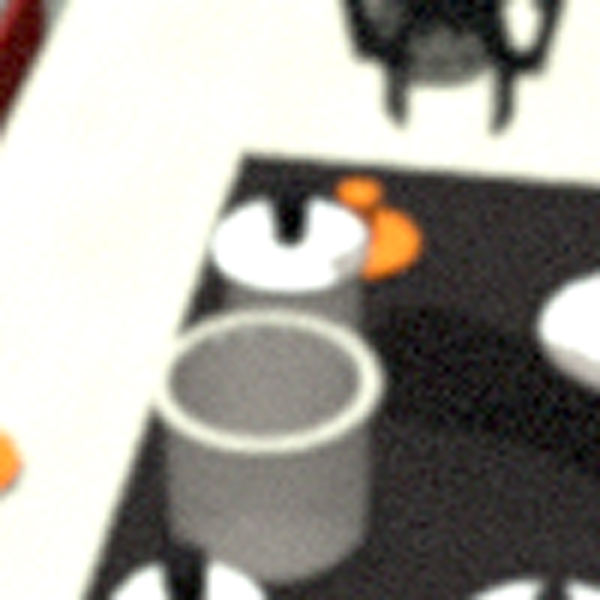

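The second lid looks seated, with its centre at (290,243) in the crop. Next is the third.

Call:
{"fn": "jog_arm", "kwargs": {
  "deltas": [
    [0.7, 0, -1, -3, 0],
    [0.7, 0, -2, -4, 0],
    [0.7, 0, -2, -4, 0],
    [0.7, 0, -2, -4, 0],
    [0.7, 2, -1.5, -4, 0],
    [0.7, 4, -0.6, -2.1, 0],
    [0.7, 4, 0, 0, 0],
    [0.7, 4, 0, 0, 0],
    [0.7, 2.5, 0, 0, 0],
    [0.7, 1.5, 0, 0, 0],
    [0.7, 0, 0, 0, 0]
  ]
}}

```text
time: 18.5
tool_pos: [0.458, 0.0104, 0.0182]
orientation: [1.208, 1.211, -1.211]
ft_force: [0.9, -0.2, 0.7]
finger_gap: 0.701
```

```bash
python3 -c "
from h import *
togo(*LP['third'],-.008)
"
```

```text
t 18.5 pos [0.458  0.0104 0.0182] gap 0.701 F [ 0.9 -0.2  0.7] q [ 0.02 -0.12 -0.38  1.31  0.    1.59]
axes [[-0.0, -0.0, -1.0], [1.0, -0.0, -0.0], [-0.0, -1.0, 0.0]]
togo tool cm [ 2.62 -0.03 -0.03] tilt 0.12
```

Call:
{"fn": "jog_arm", "kwargs": {
  "deltas": [
    [0.7, 1.3, 0, 0, 0],
    [0.7, 0.9, 0, 0, 0],
    [0.7, 0.3, 0, 0, 0],
    [0.5, 0, 0, 0, 0],
    [0.1, 0, 0, 0, 0],
    [0.1, 0, 0, 0, 0],
    [0.1, 0, 0, 0, 0],
    [0.1, 0, 0, 0, 0],
    [0.1, 0, 0, 0, 0]
  ]
}}

```text
time: 19.4
tool_pos: [0.4593, 0.0104, -0.0051]
orientation: [1.21, 1.208, -1.208]
ft_force: [-1.0, -0.0, 6.0]
finger_gap: 0.31
```

Call:
{"fn": "jog_arm", "kwargs": {
  "deltas": [
    [0.1, -1, 0, 0, 0],
    [0.1, -3, 0, 0, 0],
    [0.1, -4, 0, 0, 0],
    [0.1, -4, 0, 0, 0],
    [0.1, -4, 0, -1, 0],
    [0.1, -2, 0, -3, 0],
    [0.1, 0, 1, -4, 0],
    [0.1, 0, 2, -4, 0],
    [0.1, 0, 2.5, -4, 0],
    [0.1, 0, 3, -3.5, 0],
    [0.1, 0, 3, -2, 0],
    [0.1, 0, 3, -1, 0]
  ]
}}

```text
time: 20.6
tool_pos: [0.6043, 0.2377, 0.1739]
orientation: [1.207, 1.211, -1.208]
ft_force: [0.3, -0.5, -1.5]
finger_gap: 0.306
```

```bash
python3 -c "
from h import *
togo(*PP['third'],.092)
"
```

```text
t 20.6 pos [0.6043 0.2377 0.1739] gap 0.306 F [ 0.3 -0.5 -1.5] q [0.37 0.33 0.41 1.65 0.   1.94]
axes [[-0.0, -0.0, -1.0], [1.0, 0.0, -0.0], [0.0, -1.0, 0.0]]
togo tool cm [ 8.19  3.58 -1.36] tilt 0.04
```

Call:
{"fn": "jog_arm", "kwargs": {
  "deltas": [
    [0.1, 0, 2, -0.8, 0],
    [0.1, 1, 1.5, -0.5, 0],
    [0.1, 2, 0, 0, 0],
    [0.1, 2, 0, 0, 0],
    [0.1, 1, 0, 0, 0],
    [0.1, 0, 0, 0, 0]
  ]
}}

```text
time: 21.2
tool_pos: [0.6379, 0.2481, 0.1126]
orientation: [1.207, 1.21, -1.212]
ft_force: [-0.4, 0.3, -1.7]
finger_gap: 0.306
```

```bash
python3 -c "
from h import *
togo(*PP['third'],.092)
p,W=look('s10',0,(200,320,180,280),5)
"
```

```text
t 21.2 pos [0.6379 0.2481 0.1126] gap 0.306 F [-0.4  0.3 -1.7] q [0.37 0.41 0.39 1.56 0.   1.94]
axes [[-0.0, -0.0, -1.0], [1.0, -0.0, -0.0], [-0.0, -1.0, 0.0]]
togo tool cm [ 2.06  0.22 -0.33] tilt 0.17
```

View pics/s10.png

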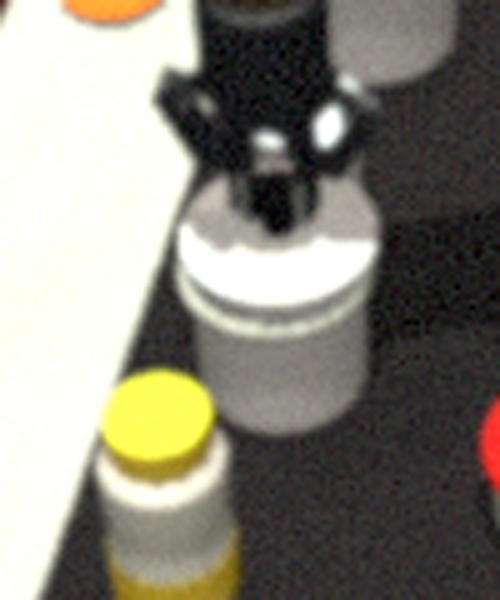

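The third lid hangs level over its pot, with lid centre (278,240) over the rim at (272,275) in the crop, clear of the shaker.

Call:
{"fn": "jog_arm", "kwargs": {
  "deltas": [
    [0.1, 0, 0.2, -0.3, 0],
    [0.1, 0.7, 0, 0, 0],
    [0.1, 0.5, 0, 0, 0],
    [0.1, 0.3, 0, 0, 0],
    [0.1, 0.2, 0, 0, 0],
    [0.1, 0.1, 0, 0, 0],
    [0.1, 0.1, 0, 0, 0],
    [0.1, 0, 0, 0, 0]
  ]
}}

```text
time: 22.05
tool_pos: [0.6408, 0.2514, 0.0952]
orientation: [1.209, 1.209, -1.209]
ft_force: [0.2, 0.3, -1.1]
finger_gap: 0.311
```

Call:
{"fn": "jog_arm", "kwargs": {
  "deltas": [
    [0.1, 0.1, 0, 0, 0],
    [0.1, 0.1, 0, 0, 0],
    [0.1, 0, 0, 0, 0]
  ]
}}

```text
time: 22.35
tool_pos: [0.6408, 0.2514, 0.093]
orientation: [1.209, 1.209, -1.209]
ft_force: [0.6, -0.3, -0.8]
finger_gap: 0.312
```

Call:
{"fn": "jog_arm", "kwargs": {
  "deltas": [
    [0.1, 0.1, 0, 0, 0],
    [0.1, 0.05, 0, 0, 0],
    [0.1, 0, 0, 0, 0]
  ]
}}

```text
time: 22.65
tool_pos: [0.6408, 0.2515, 0.092]
orientation: [1.21, 1.209, -1.209]
ft_force: [-1.0, -0.7, 0.5]
finger_gap: 0.306
```

Call:
{"fn": "jog_arm", "kwargs": {
  "deltas": [
    [0.1, 0.1, 0, 0, 0],
    [0.1, 0, 0, 0, 0]
  ]
}}

```text
time: 22.85
tool_pos: [0.6409, 0.2515, 0.092]
orientation: [1.21, 1.209, -1.208]
ft_force: [-2.7, -0.8, 7.5]
finger_gap: 0.309
```

Call:
{"fn": "jog_arm", "kwargs": {
  "deltas": [
    [0.4, 0, 0, 0, 0],
    [0.6, 0, 0, 0, 0],
    [0.6, 0, 0, 0, 0],
    [0.6, -1, 0, 0, 0],
    [0.6, -3, 0, 0, 0],
    [0.6, -4, 0, 0, 0],
    [0.6, -3, 0, 0, 0],
    [0.6, -0.5, -2, 1, 0],
    [0.6, 0, -3, 2, 0],
    [0.6, 0, -3, 3, 0],
    [0.6, 0, -3, 4, 0],
    [0.6, 0, -2, 4, 0]
  ]
}}

```text
time: 24.05
tool_pos: [0.509, 0.1106, 0.2066]
orientation: [1.209, 1.209, -1.207]
ft_force: [1.2, -0.9, 0.5]
finger_gap: 0.602
```

Call:
{"fn": "jog_arm", "kwargs": {
  "deltas": [
    [0.6, 0, -1, 4, 0],
    [0.6, 0, -1, 4, 0],
    [0.6, 0, -1, 4, 0],
    [0.6, 0, -1, 4, 0],
    [0.6, 0, -1, 4, 0],
    [0.6, 0, -1, 4, 0],
    [0.6, 0, -1, 4, 0],
    [0.6, 0, -1, 4, 0],
    [0.6, 0, 0, 4, 0],
    [0.6, 0, 0, 4, 0],
    [0.6, 0, 0, 2, 0],
    [0.6, 0, 0, 0, 0]
  ]
}}

```text
time: 25.25
tool_pos: [0.4304, -0.3108, 0.2058]
orientation: [1.211, 1.208, -1.212]
ft_force: [0.2, 0.0, 0.2]
finger_gap: 0.598
```

```bash
python3 -c "
from h import *
togo(*LP['largest'],-.008)
p,W=look('s11',0,(130,330,180,370),3)
"
```

```text
t 25.25 pos [ 0.4304 -0.3108  0.2058] gap 0.598 F [0.2 0.  0.2] q [-0.63  0.04  0.14  1.67 -0.    0.95]
axes [[-0.0, -0.0, -1.0], [1.0, -0.0, -0.0], [-0.0, -1.0, 0.0]]
togo tool cm [21.38 -0.28  0.87] tilt 0.02
```

View pics/s11.png

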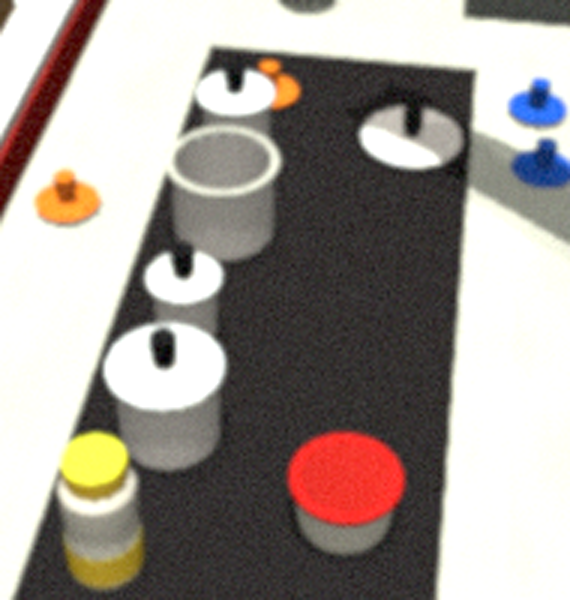

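Three lids are on, at (236,92), (183,275) and (165,362) in the crop, and the tub and shaker haven't moved. The largest lid remains at (411,135).

Call:
{"fn": "jog_arm", "kwargs": {
  "deltas": [
    [0.7, 2, -0.3, 0.9, 0],
    [0.7, 4, 0, 0, 0],
    [0.7, 4, 0, 0, 0],
    [0.7, 4, 0, 0, 0],
    [0.7, 3, 0, 0, 0],
    [0.7, 2, 0, 0, 0],
    [0.7, 1, 0, 0, 0],
    [0.7, 0, 0, 0, 0]
  ]
}}

```text
time: 26.1
tool_pos: [0.4276, -0.3164, 0.0052]
orientation: [1.209, 1.211, -1.209]
ft_force: [0.8, 0.6, 0.3]
finger_gap: 0.7
```

```bash
python3 -c "
from h import *
togo(*LP['largest'],-.008)
"
```

```text
t 26.1 pos [ 0.4276 -0.3164  0.0052] gap 0.7 F [0.8 0.6 0.3] q [-0.64  0.06 -0.23  1.28  0.    0.93]
axes [[-0.0, 0.0, -1.0], [1.0, 0.0, -0.0], [0.0, -1.0, -0.0]]
togo tool cm [ 1.32 -0.01  0.31] tilt 0.08
```

Call:
{"fn": "jog_arm", "kwargs": {
  "deltas": [
    [0.7, 0.6, 0, 0.3, 0],
    [0.7, 0.4, 0, 0, 0],
    [0.7, 0.2, 0, 0, 0],
    [0.5, 0, 0, 0, 0],
    [0.1, 0, 0, 0, 0],
    [0.1, 0, 0, 0, 0],
    [0.1, 0, 0, 0, 0],
    [0.1, 0, 0, 0, 0],
    [0.1, 0, 0, 0, 0]
  ]
}}

```text
time: 27.0
tool_pos: [0.428, -0.3208, -0.0058]
orientation: [1.209, 1.208, -1.209]
ft_force: [-1.4, 0.8, 6.3]
finger_gap: 0.308
```

Call:
{"fn": "jog_arm", "kwargs": {
  "deltas": [
    [0.1, -1, 0, 0, 0],
    [0.1, -3, 0, 0, 0],
    [0.1, -4, 0, 0, 0],
    [0.1, -4, 0, 0, 0],
    [0.1, -4, 0, -1, 0],
    [0.1, -3, 0, -3, 0],
    [0.1, 0, 2, -4, 0],
    [0.1, 0, 3, -4, 0],
    [0.1, 0, 3, -3.5, 0],
    [0.1, 0, 3, -3, 0],
    [0.1, 0, 3, -2, 0],
    [0.1, 0, 3, -1, 0]
  ]
}}

```text
time: 28.2
tool_pos: [0.5987, -0.1033, 0.1839]
orientation: [1.208, 1.211, -1.208]
ft_force: [0.5, -0.4, -1.7]
finger_gap: 0.306
```

```bash
python3 -c "
from h import *
togo(*PP['largest'],.101)
"
```

```text
t 28.2 pos [ 0.5987 -0.1033  0.1839] gap 0.306 F [ 0.5 -0.4 -1.7] q [-0.17  0.22  0.3   1.65  0.    1.4 ]
axes [[-0.0, 0.0, -1.0], [1.0, 0.0, -0.0], [0.0, -1.0, -0.0]]
togo tool cm [ 8.29  4.64 -1.32] tilt 0.03
```

Call:
{"fn": "jog_arm", "kwargs": {
  "deltas": [
    [0.1, 0, 2.5, -0.8, 0],
    [0.1, 1, 2, -0.5, 0],
    [0.1, 2, 0, 0, 0],
    [0.1, 2, 0, 0, 0],
    [0.1, 1, 0, 0, 0],
    [0.1, 0, 0, 0, 0]
  ]
}}

```text
time: 28.8
tool_pos: [0.6418, -0.0924, 0.122]
orientation: [1.208, 1.212, -1.211]
ft_force: [0.0, 0.0, -2.7]
finger_gap: 0.308
```

```bash
python3 -c "
from h import *
togo(*PP['largest'],.101)
p,W=look('s12',0,(130,240,200,310),5)
"
```

```text
t 28.8 pos [ 0.6418 -0.0924  0.122 ] gap 0.308 F [ 0.   0.  -2.7] q [-0.14  0.32  0.29  1.55  0.    1.43]
axes [[-0.0, 0.0, -1.0], [1.0, -0.0, -0.0], [-0.0, -1.0, -0.0]]
togo tool cm [ 2.1   0.33 -0.24] tilt 0.18
```

View pics/s12.png

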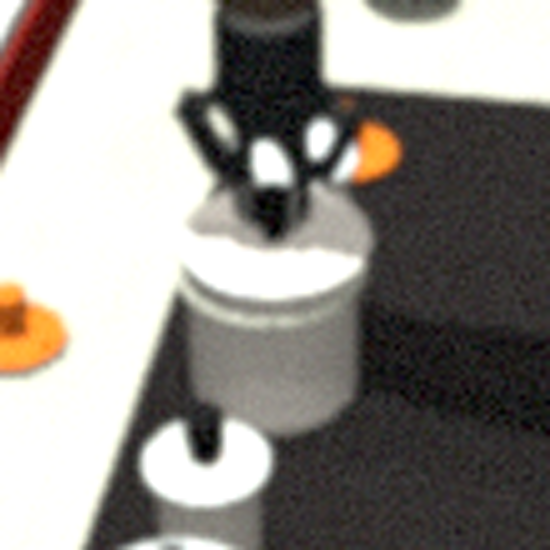

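The largest lid hangs over its pot: centre (280,240) over the rim at (272,270) in the crop. I'll shift the last 3 mm and go down.

Call:
{"fn": "jog_arm", "kwargs": {
  "deltas": [
    [0.1, 0, 0.3, -0.2, 0],
    [0.1, 0.7, 0, 0, 0],
    [0.1, 0.5, 0, 0, 0],
    [0.1, 0.3, 0, 0, 0],
    [0.1, 0.2, 0, 0, 0],
    [0.1, 0.1, 0, 0, 0],
    [0.1, 0.1, 0, 0, 0],
    [0.1, 0, 0, 0, 0]
  ]
}}

```text
time: 29.65
tool_pos: [0.6458, -0.0906, 0.1046]
orientation: [1.209, 1.209, -1.209]
ft_force: [-0.4, 0.2, -2.6]
finger_gap: 0.31
```

Call:
{"fn": "jog_arm", "kwargs": {
  "deltas": [
    [0.1, 0.1, 0, 0, 0],
    [0.1, 0.1, 0, 0, 0],
    [0.1, 0, 0, 0, 0]
  ]
}}

```text
time: 29.95
tool_pos: [0.6457, -0.0906, 0.1026]
orientation: [1.209, 1.209, -1.209]
ft_force: [-0.5, 0.2, -2.0]
finger_gap: 0.305
```

Call:
{"fn": "jog_arm", "kwargs": {
  "deltas": [
    [0.1, 0.1, 0, 0, 0],
    [0.1, 0.05, 0, 0, 0],
    [0.1, 0, 0, 0, 0]
  ]
}}

```text
time: 30.25
tool_pos: [0.6458, -0.0906, 0.1013]
orientation: [1.209, 1.209, -1.209]
ft_force: [-0.8, -0.3, -1.8]
finger_gap: 0.307
```

Call:
{"fn": "jog_arm", "kwargs": {
  "deltas": [
    [0.1, 0.1, 0, 0, 0],
    [0.1, 0, 0, 0, 0]
  ]
}}

```text
time: 30.45
tool_pos: [0.6459, -0.0906, 0.1013]
orientation: [1.21, 1.208, -1.208]
ft_force: [-2.8, -0.3, 5.4]
finger_gap: 0.307
```

Contact at z = 0.101. I'll release, lift and retreat to uncover the view.

Call:
{"fn": "jog_arm", "kwargs": {
  "deltas": [
    [0.4, 0, 0, 0, 0],
    [0.6, 0, 0, 0, 0],
    [0.6, 0, 0, 0, 0],
    [0.6, -1, 0, 0, 0],
    [0.6, -3, 0, 0, 0],
    [0.6, -4, 0, 0, 0],
    [0.6, -3, 0, 0, 0],
    [0.6, -0.5, -2, 0, 0],
    [0.6, 0, -4, 0, 0],
    [0.6, 0, -4, 0, 0],
    [0.6, 0, -4, 0, 0],
    [0.6, 0, -4, 1, 0]
  ]
}}

```text
time: 31.65
tool_pos: [0.4643, -0.1, 0.2159]
orientation: [1.209, 1.209, -1.208]
ft_force: [0.1, -0.8, 1.0]
finger_gap: 0.6
```

Call:
{"fn": "jog_arm", "kwargs": {
  "deltas": [
    [0.6, 0, -4, 3, 0],
    [0.6, 0, -2, 4, 0],
    [0.6, 0, -1, 4, 0],
    [0.6, 0, 0, 4, 0],
    [0.6, 0, 0, 4, 0],
    [0.6, 0, 0, 4, 0],
    [0.6, 0, 0, 4, 0],
    [0.6, 0, 0, 2, 0],
    [0.6, 0, 0, 0, 0],
    [0.6, 0, 0, 0, 0]
  ]
}}

```text
time: 32.65
tool_pos: [0.3957, -0.3906, 0.2155]
orientation: [1.21, 1.209, -1.21]
ft_force: [0.9, 0.5, 0.2]
finger_gap: 0.598
```

```bash
python3 - <<'E'
from h import *
p0=cv2.imread('pics/top0.png')
p,d=grab('top'); W=world('top',d); z=W[...,2]
cv2.imwrite('pics/tf.png',cv2.resize(p[140:275,140:440],None,fx=2.6,fy=2.6,interpolation=2))
ps,ds=grab('side'); Ws=world('side',ds)
cv2.imwrite('pics/sf.png',cv2.resize(ps[130:330,180:370],None,fx=3,fy=3,interpolation=2))
H={'smallest':.085,'second':.095,'third':.105,'largest':.115}
R={'smallest':.042,'second':.051,'third':.06,'largest':.069}
for cam,(P,w) in {'top':(p,W),'side':(ps,Ws)}.items():
  for k,c in PP.items():
    r=np.hypot(w[...,0]-c[0],w[...,1]-c[1]); zz=w[...,2]
    m=(r<R[k]+.015)&(abs(zz-H[k]-.004)<.012)&(P.min(2)>100)
    a=w[m]; h=cv2.convexHull(a[:,:2].astype(np.float32))[:,0]
    q=m&(r<R[k]-.003)
    A=np.c_[w[q][:,:2]-c,np.ones(q.sum())]; s=np.linalg.lstsq(A,w[q][:,2],rcond=None)[0]
    kn=(r<.03)&(zz>H[k]+.034)&(zz<H[k]+.055)
    print(cam,k,'plate',fitc(h).round(4),'slope deg',np.degrees(s[:2]).round(2),'z-H',(s[2]-H[k]).round(4),q.sum(),'knob',w[kn].mean(0).round(4))
E
```

```text
top smallest plate [0.656  0.0942 0.0419] slope deg [-0.03  0.15] z-H 0.0051 307 knob [0.6553 0.0936 0.1297]
top second plate [ 0.6604 -0.2607  0.051 ] slope deg [0.28 0.17] z-H 0.0052 497 knob [ 0.6601 -0.2596  0.1396]
top third plate [0.6418 0.2509 0.0598] slope deg [ 0.48 -0.15] z-H 0.0054 743 knob [0.6414 0.2503 0.1488]
top largest plate [ 0.647  -0.0906  0.0687] slope deg [0.48 0.14] z-H 0.0053 1034 knob [ 0.6459 -0.0904  0.1588]
side smallest plate [0.6554 0.0953 0.0423] slope deg [ 0.51 -1.  ] z-H 0.0032 238 knob [0.6538 0.0978 0.1261]
side second plate [ 0.6592 -0.2594  0.0508] slope deg [-0.1  -0.42] z-H 0.0024 231 knob [ 0.6587 -0.2567  0.1364]
side third plate [0.6401 0.2502 0.0605] slope deg [ 0.5  -0.42] z-H 0.0032 697 knob [0.6399 0.2533 0.1463]
side largest plate [ 0.6457 -0.0906  0.0701] slope deg [ 0.26 -0.66] z-H 0.003 576 knob [ 0.6447 -0.0863  0.156 ]
```

View pics/tf.png

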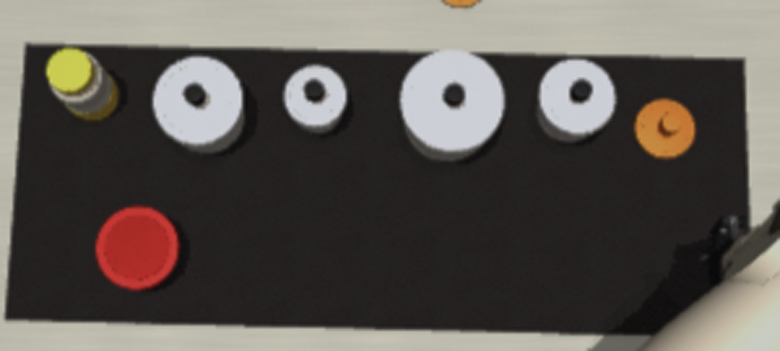

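View pics/sf.png

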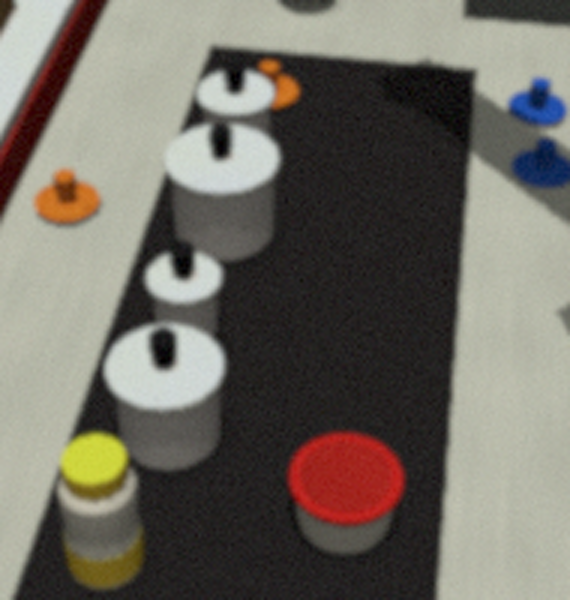

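All four lids are on their own pots. The top camera shows slopes under 0.5°, the plates sit at equal heights above the rims, and centres are within about 2 mm. The tub, shaker and look-alikes are where they were, so I'm handing in.

```bash
python3 -c "
from bench import arm
print(arm.observe()['time'],arm.sign_off())"
```

```text
the job is handed in; nothing more can be done
32.75 None
```

All four steel lids are on the pots of their own size, and I handed the job in at 32.8 s of the 88 s allowed.

**Placing:** I set each lid down slowly until contact showed on the wrist force (about 3 to 8 N), then let go and lifted clear.

**Last checks:**
- **Fit:** from the top camera, all four lid plates are within 0.5° of level, at the same height relative to their rims, and centred within about 2 mm. The side camera agrees on position. Its slopes read up to 1° on the smallest lid, which I put down to depth noise.
- **Surroundings:** in the final pictures the pots, tub, shaker and the orange and blue look-alikes are where they started.

**What disagreed:** the fingertips really end about 30 mm above the reported TCP. Because of that, my first grasp of the smallest lid closed on top of its knob and pressed down with about 28 N. The lid did not move noticeably. I measured the offset, corrected for it, and all four grasps after that held at the first try.

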